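# Level a record player with its sprung levelling foot

### The job

First lift the tonearm off the record by swinging the red-tipped cue lever all the way up. Then take hold of the brass levelling knob at the deck's front left corner, push that sprung corner fully down and turn the knob until the bubble of the spirit level sits between the two black lines (clockwise seen from above sends the bubble towards the knob). Finish still gripping the knob, corner pressed fully down and bubble centred, so that I can tighten the lock nut underneath, and leave the other things on the desk where they are.

Things in the scene. Friction and masses are not known exactly. Their poses are not given: they have to be found in the camera images.
- turntable: record player, wood with black top, 370 mm wide (y), 300 deep (x), fixed. Origin on the desk under its centre; x to the back, y left. Top 80 mm above the desk; platter and record 230 mm wide, centre x 25, y 45, top 96 mm, spindle 106 mm; tonearm post x 100, y -140, to 150 mm. Lever at x 25, y -155, knob at x -115, y 150, level at x -118, y 0. Its left side starts up to 4 mm low
- cue (a joint): cue lever, rad: 0 = down (leans to the turntable's -x, 40 degrees above level), 0.90 = all the way up (nearly upright, at its stop). It swings up and back in the turntable's x-z plane, lightly stiff (about 1 N at the tip), and stays where it is left; the tonearm rises with it
- cue_hinge (a point): pivot of the cue lever, 94 mm above the desk, between two 22 mm long aluminium cheeks (outer width 24 mm across y) that reach 102 mm above the desk
- cue_tip (a point): centre of the round end of the cue lever, 50 mm from its pivot; the red grip is 12 mm thick, the steel rod 7 mm
- foot_knob: knurled brass knob of the levelling foot, 36 mm across, 29 mm tall. Origin on its axis at its underside, about 83 mm above the desk at the start. Stiff (0.1 N m), stays where left. It turns from the start at least 1.6 rad clockwise and 1.2 rad back; the job needs 0.4 to 1.5 rad clockwise. Clockwise also lifts the knob, 7.6 mm per rad, so follow it up while pressing
- corner (a joint): how far the deck's left side is pushed down on its sprung feet, rad about its right edge: 0 = up, 0.016 = fully down at a hard stop (5 mm at the knob). The springs push back with some 2 N at the knob at 0 and 7 N at the stop, and lift the deck again when the knob is let go
- bubble_mid (a point): centre of the white bubble, about 13 mm long, in the green vial; it moves along the turntable's y: about 10 mm for 1 rad of knob turn (clockwise from above: to +y), and 8 mm to -y as the corner is pushed from up to fully down; it settles in about 1 s
- vial_mid (a point): centre of the spirit level's vial, midway between its two black lines, 19 mm apart; axes as the turntable's. The vial is 64 mm long along y, 89 mm above the desk, on a white base
- ink_bottle: square dark blue ink bottle with black cap, 48x48x56 mm, a bystander right of the turntable; origin at the centre of its underside
- pale_book: thin pale linen book, 165x149x13 mm, lying in front to the right; a bystander; origin at the centre of its underside
- clip_tin: round tin, 68 mm across, 30 mm high, in front to the left; a bystander; origin at the centre of its underside

How it is judged:
By the outcome, as a careful person would: the job done as asked, in the order asked, and still so for the second after the job is handed in, while the arm keeps its last pose, push and grip.
It also fails if it takes over 54 s, if anything falls off the work surface, if the arm or the gripper's body presses on something with over 40 N, if the wrist force passes 120 N, or if a joint passes its speed limit or range.

### The arm

A 7-joint arm with a two-finger parallel gripper is mounted at the origin on a cart in front of the work surface, level with it; the furniture and walls round the work are solid. World frame = base frame: x ahead of the robot, y to its left, z up, the work surface at z = 0. Lengths are in m, angles in rad, forces in N, time in s.
With the tool pointing down it reaches from about 0.425 to 1.025 m from the base axis. Payload 9.4 kg.
Tool frame: the origin (TCP) lies at the very end of the fingers, on their centre line; the grasp point (between the pads) lies 19 mm behind it; z points along the fingers, y is the line along which they close (so a half turn about z gives the same grasp; the last joint's range is limited). The gripper opens to 93 mm and grips with 3 to 60 N. Pads are 15 mm wide; open, the fingers measure 128 mm over their backs; the gripper's body (75 mm by 188 mm) begins 65 mm behind the grasp point.
Start: joints at [1.209, 0.599, -0.003, 1.599, 0.002, 0.943, -0.08], TCP at [0.204, -0.696, 0.219] pointing down, gripper open.
Joint ranges: [-2.57, 2.57], [-0.35, 1.97], [-1.29, 1.29], [0.11, 2.56], [-1.05, 4.19], [0.11, 1.86], [-2.63, 2.63]. Speed limits (rad/s): [2.22, 2.22, 3.01, 3.01, 3.14, 3.14, 3.14].

### API

Orientations are given as a 3x3 rotation matrix whose columns are the frame's x, y, z axes.
In Python, from bench import manip gives the robot as it stands. The module is installed in compiled form; this text tells all that it offers.
- The arm moves only by the tool play_rows, never from a script. Its argument "plan" is a list of rows, each a list of 7 numbers: the shift along the tool's x, y, z in m, then the turn, a rotation vector about the tool's x, y, z in degrees, then the finger opening in m, from 0 to 0.093. In form: [[dx, dy, dz, rx, ry, rz, grip], ...]. A call has 1 to 12 rows; each row is the pose to reach, as a shift and turn from the pose commanded when the call began, along the tool's axes at that moment; what a row does not reach only later rows make up. A row lasts 1/8 s, in which the tool goes at most 62.5 mm and 10.7 degrees, less where a joint would pass 70% of its speed; a pose out of reach is approached as far as the arm can. A call with a gripper value outside its range is refused whole. The fingers move at their own pace and stop on an object; "force" is the grip in N (left out, the last holds). Time passes only in rows, so rows that repeat a pose let the fingers close. It gives the time, the measured TCP pose, the force, the opening and the grip force at its end, in the units of the state.
- manip.observe(): the state, without advancing time (a new reading comes with each control period).
- manip.grab_frame(name): name is "scene" or "side" or "wrist"; returns the picture (480x640x3 uint8, blue, green, red); there is no depth.
- manip.camera_info(name): a dict with "vfov" (degrees; the focal length in pixels is half the picture's height over the tangent of half this angle, whatever the lens; pixels are square), "cx", "cy" (the principal point, pixels), "k1" (the pictures are not rectified: a ray, as slopes to the right and down, at radius r is drawn at 1 + k1 r^2 times it, then the intrinsics apply), "T" (4x4, takes a point from camera to world coordinates). Camera axes: x right, y down, z forward; pixel columns grow to the right and rows downward; lengths in m; the calibration is good to about 2 mm. A picture is of the moment at which its call begins: read the wrist's pose just before it. camera_info takes no time and is no camera call; for the wrist camera it gives the pose at the moment of the call.
- manip.sign_off(): hands the job in; it is judged then, once.
The state is a dict: "time": time; "q": joint angles; "qd": joint speeds; "effort": joint torques, N m; "tcp_pos": TCP position; "tcp_rot": TCP orientation; "ft_force": force on the tool from outside, world axes, zero at the start; "wrist_torque": the same for the moment, N m; "grip_width": finger opening in m; "grasp_force": force on a finger pad.
Only numpy, scipy, OpenCV 4.12 (cv2) and the standard library are available. Lean on these libraries where they do the work, as an engineer would, in place of code of your own. Each camera call takes 0.05 s, during which the arm holds its last target. There are 200 camera calls.

## Working session

There is one attempt and no reset: what is moved stays moved. The work goes in short steps, Python scripts to look and compute and a tool call to move; the robot and the scene stay as the last step left them, time stands still between calls to the robot, and variables do not carry over. Pictures are saved under pics/ and viewed, at most 10 in all, crops included, and the job is handed in when it is done.

Besides the shell and the picture viewer there is one more tool, called as a command line: name --pt "numbers of a row" for each row, then --argument value for the rest. play_rows: Moves the arm, as the interface text tells. Its arguments: {"type":"object","properties":{"plan":{"type":"array"},"force":{"type":"number"}},"required":["plan"]}

```bash
mkdir -p pics; cat > h.py <<'E'
import numpy as np, cv2
from bench import manip
def ray(info,u,v,T=None):
    f=240/np.tan(np.radians(info["vfov"])/2)
    p=np.array([(u-info["cx"])/f,(v-info["cy"])/f]); s=p.copy()
    for _ in range(30): s=p/(1+info["k1"]*(s@s))
    T=np.array(info["T"]); d=T[:3,:3]@np.array([s[0],s[1],1]); return T[:3,3],d/np.linalg.norm(d)
def onz(info,u,v,z):
    o,d=ray(info,u,v); return o+d*(z-o[2])/d[2]
def tri(rays):
    A=np.zeros((3,3));b=np.zeros(3)
    for o,d in rays:
        P=np.eye(3)-np.outer(d,d);A+=P;b+=P@o
    x=np.linalg.solve(A,b); return x,[np.linalg.norm((np.eye(3)-np.outer(d,d))@(x-o)) for o,d in rays]
def proj(info,X):
    T=np.array(info["T"]);c=T[:3,:3].T@(np.asarray(X)-T[:3,3]);s=c[:2]/c[2]
    f=240/np.tan(np.radians(info["vfov"])/2);s=s*(1+info["k1"]*(s@s));return s*f+[info["cx"],info["cy"]]
E
python3 - <<'E'
from h import *
s=manip.observe();print({k:np.round(v,3).tolist() for k,v in s.items()})
for n in("scene","side"):
    i=manip.camera_info(n);print(n,{k:np.round(v,3).tolist() for k,v in i.items()})
    cv2.imwrite(f"pics/{n}0.png",manip.grab_frame(n))
E
```

```text
{'time': 0.0, 'q': [1.209, 0.6, -0.003, 1.6, 0.002, 0.943, -0.08], 'qd': [-0.001, 0.002, -0.0, 0.0, -0.0, -0.0, -0.0], 'effort': [0.0, -76.505, 1.497, -25.236, -0.052, 0.017, 0.0], 'tcp_pos': [0.204, -0.695, 0.218], 'tcp_rot': [[0.96, 0.281, -0.001], [0.281, -0.96, 0.001], [-0.0, -0.002, -1.0]], 'ft_force': [-0.531, 0.621, -0.19], 'wrist_torque': [0.065, 0.005, 0.033], 'grasp_force': 0.0, 'grip_width': 0.093}
scene {'vfov': 56.744, 'cx': 317.03, 'cy': 234.887, 'k1': -0.089, 'T': [[-0.674, -0.376, 0.636, -0.243], [-0.739, 0.314, -0.596, 0.638], [0.025, -0.872, -0.49, 0.647], [0.0, 0.0, 0.0, 1.0]]}
side {'vfov': 50.837, 'cx': 327.248, 'cy': 239.379, 'k1': -0.009, 'T': [[-0.857, -0.287, 0.428, 0.001], [-0.515, 0.504, -0.693, 0.758], [-0.017, -0.815, -0.58, 0.768], [0.0, 0.0, 0.0, 1.0]]}
```

View pics/scene0.png

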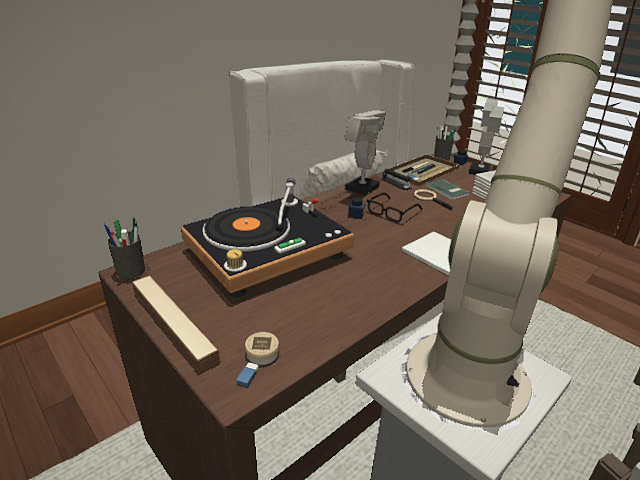

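View pics/side0.png

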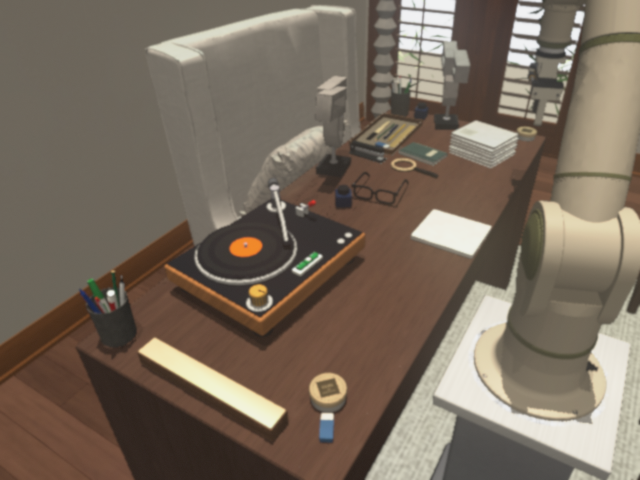

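The pictures show the turntable with the knob at scene (235,258) / side (259,293), the red cue tip at (315,201) / (312,203) and the vial at (290,244) / (307,263). The tin, book, ink bottle and a ruler block are clear of it.

```bash
python3 - <<'E'
from h import *
I={n:manip.camera_info(n) for n in("scene","side")}
im={n:cv2.imread(f"pics/{n}0.png") for n in I}
def blob(n,kind,win):
    h=cv2.cvtColor(im[n],cv2.COLOR_BGR2HSV);x0,x1,y0,y1=win
    H,S,V=[h[...,k].astype(int) for k in range(3)]
    m={"red":((H<6)|(H>174))&(S>150)&(V>90),"green":(H>40)&(H<80)&(S>120)&(V>60),"org":(H>5)&(H<16)&(S>180)&(V>150),"brass":(H>15)&(H<30)&(S>90)&(V>60)}[kind]
    w=np.zeros_like(m);w[y0:y1,x0:x1]=1;m=m&w
    v,u=np.nonzero(m);return (u.mean(),v.mean(),len(u),u.min(),u.max(),v.min(),v.max())
W={"red":((300,330,190,215),(300,325,192,215)),"green":((270,310,232,258),(285,330,245,280)),"org":((228,265,212,232),(225,268,233,262)),"brass":((220,250,245,275),(245,275,280,308))}
for k,w in W.items():
    a=blob("scene",k,w[0]);b=blob("side",k,w[1])
    x,e=tri([ray(I["scene"],*a[:2]),ray(I["side"],*b[:2])])
    print(k,np.round(a,1),np.round(b,1),np.round(x,4),np.round(e,4))
E
```

```text
red [314.7 200.6  24.  312.  317.  198.  203. ] [311.8 202.4  33.  308.  315.  200.  205. ] [ 0.5963 -0.1361  0.117 ] [0.0004 0.0004]
green [289.2 242.8  84.  278.  300.  238.  247. ] [306.5 261.1  50.  298.  316.  253.  268. ] [0.5037 0.0331 0.0835] [0.0002 0.0002]
org [247.2 224.8  12.  239.  258.  218.  229. ] [245.4 246.8 469.  230.  261.  237.  256. ] [0.6627 0.0503 0.0755] [0.0001 0.0001]
brass [234.2 257.  211.  227.  242.  249.  266. ] [257.9 293.7 341.  248.  267.  283.  305. ] [0.5239 0.1814 0.0923] [0.0002 0.0002]
```

```bash
python3 - <<'E'
from h import *
I={n:manip.camera_info(n) for n in("scene","side","wrist")}
s=manip.observe();R=np.array(s["tcp_rot"]);T=np.array(I["wrist"]["T"])
print("cam in tool",np.round(R.T@(T[:3,3]-s["tcp_pos"]),3),np.round(R.T@T[:3,:3],2).tolist(),{k:I["wrist"][k] for k in("vfov","cx","cy","k1")})
for n,a,b in [("lampbase",(362,187),(333,165)),("lamptop",(368,115),(333,85)),("lamp2",(488,170),(448,122)),("lamp2top",(492,100),(452,45))]:
    print(n,*[np.round(x,3) for x in tri([ray(I["scene"],*a),ray(I["side"],*b)])])
E
```

```text
cam in tool [ 0.081 -0.    -0.167] [[0.0, -0.96, -0.3], [1.0, 0.0, -0.0], [0.0, -0.3, 0.96]] {'vfov': 58.16898216888732, 'cx': 320.7837769753518, 'cy': 233.0561459701943, 'k1': -0.053901993924868094}
lampbase [ 0.783 -0.553 -0.014] [0.002 0.002]
lamptop [ 0.773 -0.543  0.263] [0.001 0.001]
lamp2 [ 0.608 -1.205 -0.054] [0.007 0.007]
lamp2top [ 0.591 -1.077  0.283] [0.003 0.003]
```

play_rows --pt "0.543 -0.586 -0.05 0 0 23 0" --pt "0.543 -0.586 -0.05 0 0 23 0" --pt "0.543 -0.586 -0.05 0 0 23 0" --pt "0.543 -0.586 -0.05 0 0 23 0" --pt "0.543 -0.586 -0.05 0 0 23 0" --pt "0.543 -0.586 -0.05 0 0 23 0" --pt "0.543 -0.586 -0.05 0 0 23 0" --pt "0.543 -0.586 -0.05 0 0 23 0" --pt "0.543 -0.586 -0.05 0 0 23 0" --pt "0.543 -0.586 -0.05 0 0 23 0" --pt "0.543 -0.586 -0.05 0 0 23 0" --pt "0.543 -0.586 -0.05 0 0 23 0" --force 20

```text
time: 1.6
tcp_pos: [0.5382, -0.024, 0.2656]
tcp_rot: [[0.993, -0.116, -0.0], [-0.116, -0.993, -0.0], [-0.0, 0.0, -1.0]]
ft_force: [1.2, -0.8, 0.0]
grip_width: 0.0006
grasp_force: 0.0
```

```bash
python3 - <<'E'
from h import *
import json
manip.grab_frame("side");manip.grab_frame("side");manip.grab_frame("side")
i=manip.camera_info("wrist");im=manip.grab_frame("wrist");s=manip.observe()
cv2.imwrite("pics/w1.png",im);json.dump({k:np.array(v).tolist() for k,v in i.items()},open("w1.json","w"))
print(s["tcp_pos"],s["q"],s["time"])
E
```

```text
[ 0.53767008 -0.02475099  0.26501462] [-0.03711827  0.32184275 -0.0293702   1.97245154  0.01235618  0.84835905
 -1.75762611] 1.8
```

View pics/w1.png

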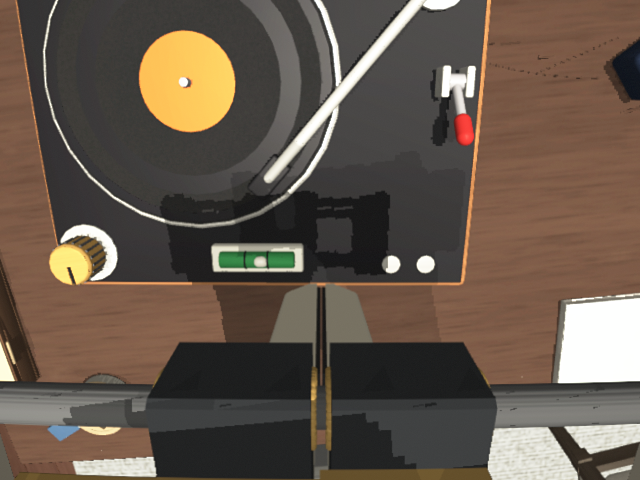

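The wrist view shows the red tip end at (466,140), the hinge cheeks at (458,82), the knob top at about (70,264), and the vial at (257,260) with its bubble near (261,261).

```bash
python3 - <<'E'
from h import *
import json
i=json.load(open("w1.json"))
for n,u,v,z in [("hinge",458,83,.1),("tip",466,138,.126),("knobtop",71,264,.112),("vial",257,260,.089),("spindle",184,82,.106),("cornerFR",464,283,.08),("cornerFL",73,283,.08)]:
    print(n,np.round(onz(i,u,v,z),4))
I={n:manip.camera_info(n) for n in("scene","side")}
print("vial3",tri([ray(I["scene"],289.2,242.8),ray(I["side"],306.5,261.1),ray(i,257,260)]))
im=cv2.imread("pics/w1.png");h=cv2.cvtColor(im,cv2.COLOR_BGR2HSV)
m=cv2.inRange(h,(0,150,90),(6,255,255))|cv2.inRange(h,(174,150,90),(180,255,255));m[:,:430]=0;m[:60]=0;m[180:]=0;m[:,480:]=0
v,u=np.nonzero(m);print("red",u.mean(),v.mean(),len(u),v.min(),v.max())
print("red3",tri([ray(I["scene"],314.7,200.6),ray(I["side"],311.8,202.4),ray(i,u.mean(),v.mean())]))
g=cv2.cvtColor(im,cv2.COLOR_BGR2HSV)
m=cv2.inRange(g,(20,100,180),(30,255,255));m[:,140:]=0;m[:220]=0;m[300:]=0;v,u=np.nonzero(m);print("knob",u.min(),u.max(),v.min(),v.max(),u.mean(),v.mean())
E
```

```text
hinge [ 0.6205 -0.1329  0.1   ]
tip [ 0.583  -0.1297  0.126 ]
knobtop [0.5166 0.1837 0.112 ]
vial [0.4955 0.037  0.089 ]
spindle [0.6429 0.0654 0.106 ]
cornerFR [ 0.4503 -0.1411  0.08  ]
cornerFL [0.4882 0.2088 0.08  ]
vial3 (array([0.49736173, 0.0381803 , 0.0890801 ]), [np.float64(0.0006085338431218569), np.float64(0.0024300585519715107), np.float64(0.0021795836465475942)])
red 463.56188605108053 129.13359528487229 509 114 145
red3 (array([ 0.58963669, -0.12893424,  0.12218954]), [np.float64(0.001185004942385556), np.float64(0.0017369797287289683), np.float64(0.0008227103914478929)])
knob 50 88 246 283 68.7900656044986 263.98781630740393
```

play_rows --pt "0.015 0.06 0.03 0 0 0 0" --pt "0.025 0.1 0.07 0 0 0 0" --pt "0.025 0.1 0.12 0 0 0 0" --pt "0.025 0.1 0.153 0 0 0 0" --pt "0.025 0.1 0.153 0 0 0 0" --pt "0.025 0.1 0.153 0 0 0 0"

```text
time: 2.55
tcp_pos: [0.551, -0.1291, 0.1135]
tcp_rot: [[0.993, -0.118, 0.001], [-0.118, -0.993, -0.0], [0.001, 0.0, -1.0]]
ft_force: [0.9, -0.5, 0.2]
grip_width: 0.0003
grasp_force: 0.0
```

play_rows --pt "0.012 0 0 0 0 0 0" --pt "0.02 0 0 0 0 0 0" --pt "0.028 0 0 0 0 0 0" --pt "0.036 0 0 0 0 0 0" --pt "0.044 0 0 0 0 0 0" --pt "0.05 0 0 0 0 0 0" --pt "0.054 0 0 0 0 0 0" --pt "0.056 0 0 0 0 0 0" --pt "0.056 0 0 0 0 0 0"

```text
time: 3.68
tcp_pos: [0.576, -0.1308, 0.1112]
tcp_rot: [[0.992, -0.117, -0.057], [-0.116, -0.993, 0.008], [-0.058, -0.001, -0.998]]
ft_force: [-84.6, 14.9, 69.8]
grip_width: 0.0004
grasp_force: 45.3
```

```bash
python3 - <<'E'
from h import *
im=manip.grab_frame("scene");sd=manip.grab_frame("side")
a=cv2.resize(im[150:270,220:380],None,fx=2.5,fy=2.5);b=cv2.resize(sd[150:270,220:380],None,fx=2.5,fy=2.5)
cv2.imwrite("pics/c1.png",np.hstack([a,b]));print(manip.observe()["ft_force"])
E
```

```text
[-84.82010783  15.55060908  70.29027398]
```

View pics/c1.png

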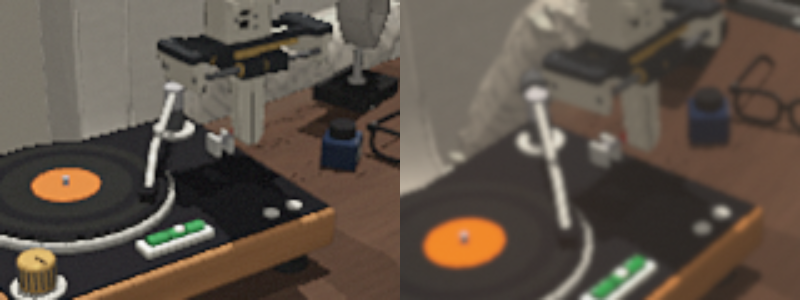

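The finger jammed against the tip: high friction puts the force line through the pivot. I'll back off, go lower, and follow the tip's arc upward instead.

play_rows --pt "-0.03 0 0 0 0 0 0" --pt "-0.06 0 0 0 0 0 0" --pt "-0.06 0 0 0 0 0 0" --pt "-0.06 0 0.018 0 0 0 0" --pt "-0.06 0 0.018 0 0 0 0"

```text
time: 4.4
tcp_pos: [0.5478, -0.1276, 0.094]
tcp_rot: [[0.993, -0.116, -0.0], [-0.116, -0.993, 0.0], [-0.0, -0.0, -1.0]]
ft_force: [-0.0, -0.6, 1.0]
grip_width: 0.0003
grasp_force: 0.0
```

```bash
python3 - <<'E'
from h import *
import json
i=manip.camera_info("wrist");im=manip.grab_frame("wrist");s=manip.observe()
json.dump({k:np.array(v).tolist() for k,v in i.items()},open("w2.json","w"))
cv2.imwrite("pics/w2.png",im);print(s["tcp_pos"],s["ft_force"])
I={n:manip.camera_info(n) for n in("scene","side")}
h=cv2.cvtColor(im,cv2.COLOR_BGR2HSV)
m=cv2.inRange(h,(0,150,70),(6,255,255))|cv2.inRange(h,(174,150,70),(180,255,255))
n,l,st,c=cv2.connectedComponentsWithStats(m)
print([ (st[k].tolist(),c[k].round(1).tolist()) for k in range(1,n) if st[k,4]>100])
E
```

```text
[ 0.54785325 -0.12763782  0.09444516] [ 1.01876298  0.25620618 -0.07409214]
[([289, 184, 39, 72, 2389], [308.3, 219.7])]
```

View pics/w2.png

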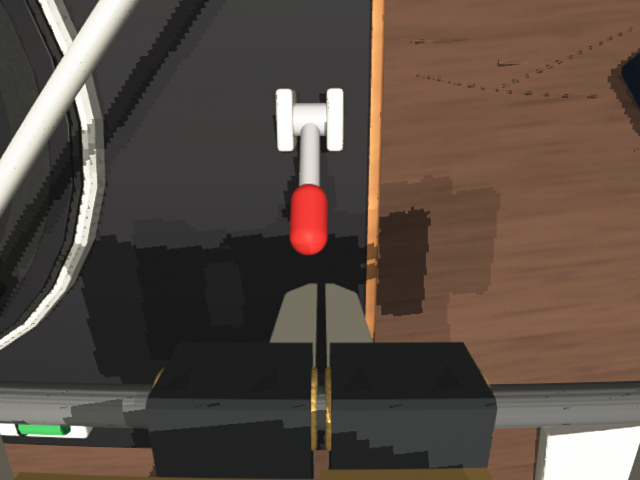

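The lever is still down. Its tip is at (309,255), about 4 mm left of the finger gap, with the fingers about 22 mm in front. Next I'll follow the arc.

play_rows --pt "0.01 -0.004 0 0 0 0 0" --pt "0.019 -0.004 0 0 0 0 0" --pt "0.023 -0.004 -0.003 0 0 0 0" --pt "0.027 -0.004 -0.008 0 0 0 0" --pt "0.032 -0.004 -0.013 0 0 0 0" --pt "0.038 -0.004 -0.017 0 0 0 0" --pt "0.045 -0.004 -0.02 0 0 0 0" --pt "0.052 -0.004 -0.022 0 0 0 0" --pt "0.058 -0.004 -0.022 0 0 0 0" --pt "0.062 -0.004 -0.022 0 0 0 0" --pt "0.062 -0.004 -0.022 0 0 0 0"

```text
time: 5.82
tcp_pos: [0.6093, -0.131, 0.1162]
tcp_rot: [[0.993, -0.116, 0.0], [-0.116, -0.993, -0.0], [0.0, 0.0, -1.0]]
ft_force: [0.4, -0.1, 0.5]
grip_width: 0.0008
grasp_force: 0.0
```

play_rows --pt "0.003 0 0 0 0 0 0" --pt "0.006 0 0 0 0 0 0" --pt "0.006 0 0 0 0 0 0"

```text
time: 6.2
tcp_pos: [0.6112, -0.1313, 0.1159]
tcp_rot: [[0.993, -0.117, -0.007], [-0.117, -0.993, 0.001], [-0.007, 0.0, -1.0]]
ft_force: [-10.1, 1.4, 7.5]
grip_width: 0.0002
grasp_force: 5.4
```

```bash
python3 - <<'E'
from h import *
im=manip.grab_frame("scene");sd=manip.grab_frame("side");w=manip.grab_frame("wrist")
a=cv2.resize(im[150:270,220:380],None,fx=2.5,fy=2.5);b=cv2.resize(sd[150:270,220:380],None,fx=2.5,fy=2.5)
cv2.imwrite("pics/c2.png",np.vstack([np.hstack([a,b]),np.hstack([w[60:360,120:520],w[60:360,120:520]*0])]));print(manip.observe()["ft_force"],manip.observe()["tcp_pos"])
E
```

```text
[-10.86283493   2.16847184   6.80387155] [ 0.61126863 -0.13130918  0.11593626]
```

View pics/c2.png

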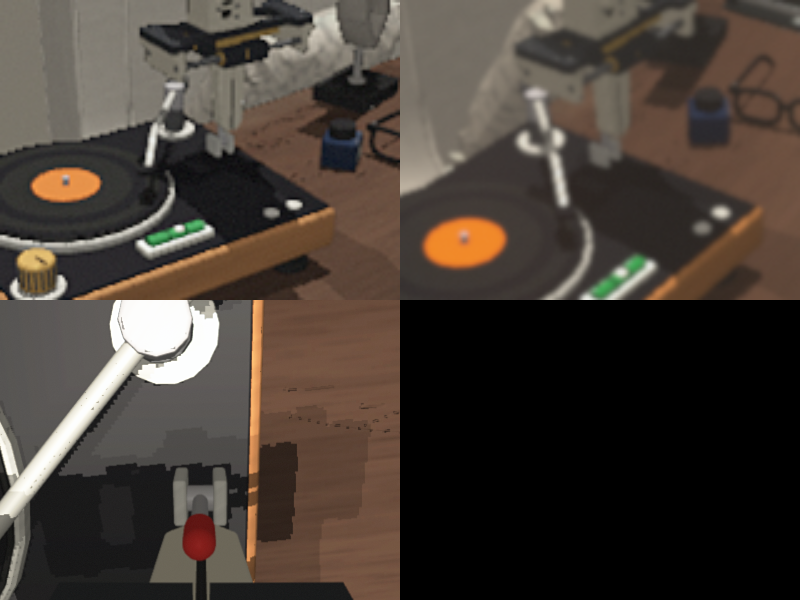

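```bash
python3 - <<'E'
from h import *
i=manip.camera_info("wrist");im=manip.grab_frame("wrist")
h=cv2.cvtColor(im,cv2.COLOR_BGR2HSV)
m=cv2.inRange(h,(0,150,50),(6,255,255))|cv2.inRange(h,(174,150,50),(180,255,255))
n,l,st,c=cv2.connectedComponentsWithStats(m);k=1+st[1:,4].argmax();print(st[k],c[k])
P=np.array([.621,-.1334,.094]);xh=np.array([.994,-.112,0])
hg=onz(i,320,152,.1);print("hinge now",hg)   # crop (200,492)->full
P[:2]=hg[:2]
for a in (40,60,70,75,80,85,90,92,95):
    q=[proj(i,P+r*(xh*-np.cos(np.radians(a))+np.array([0,0,np.sin(np.radians(a))]))) for r in (.05,.025)]
    print(a,np.round(q,1).tolist())
E
```

```text
[ 303  274   33   47 1261] [318.95083267 296.98017446]
hinge now [ 0.67075841 -0.13834419  0.1       ]
40 [[320.4, 260.2], [320.2, 202.2]]
60 [[320.1, 236.5], [320.1, 189.0]]
70 [[320.0, 217.7], [320.0, 179.9]]
75 [[319.9, 206.7], [320.0, 174.9]]
80 [[319.9, 194.9], [320.0, 169.5]]
85 [[319.8, 182.2], [319.9, 164.0]]
90 [[319.7, 168.9], [319.9, 158.2]]
92 [[319.7, 163.5], [319.9, 155.9]]
95 [[319.7, 155.2], [319.9, 152.4]]
```

```bash
python3 - <<'E'
from h import *
i=manip.camera_info("wrist")
xh=np.array([.994,-.112,0])
hg=onz(i,320,255,.098);print("hinge now",hg)
for P in (np.array([hg[0],hg[1],.094]),np.array([.621,-.1334,.094])):
  for a in (40,60,70,75,80,85,90,92,95):
    q=[proj(i,P+r*(xh*-np.cos(np.radians(a))+np.array([0,0,np.sin(np.radians(a))]))) for r in (.05,.03)]
    print(a,np.round(q,1).tolist())
E
```

```text
hinge now [ 0.62433612 -0.13287278  0.098     ]
40 [[320.3, 363.4], [320.2, 316.4]]
60 [[320.1, 351.1], [320.1, 307.1]]
70 [[320.0, 338.3], [320.0, 299.2]]
75 [[319.9, 330.4], [320.0, 294.6]]
80 [[319.9, 321.4], [319.9, 289.4]]
85 [[319.8, 311.4], [319.9, 283.9]]
90 [[319.7, 300.7], [319.9, 278.0]]
92 [[319.7, 296.2], [319.9, 275.5]]
95 [[319.7, 289.2], [319.8, 271.8]]
40 [[322.5, 370.0], [322.3, 322.9]]
60 [[322.5, 358.3], [322.3, 314.1]]
70 [[322.4, 345.9], [322.2, 306.4]]
75 [[322.4, 338.1], [322.2, 301.8]]
80 [[322.4, 329.3], [322.2, 296.7]]
85 [[322.3, 319.5], [322.2, 291.3]]
90 [[322.3, 308.9], [322.2, 285.4]]
92 [[322.3, 304.5], [322.1, 283.0]]
95 [[322.3, 297.6], [322.1, 279.3]]
```

play_rows --pt "0.003 0 0 0 0 0 0" --pt "0.005 0 0 0 0 0 0" --pt "0.005 0 0 0 0 0 0"

```text
time: 6.78
tcp_pos: [0.6124, -0.1315, 0.1156]
tcp_rot: [[0.993, -0.117, -0.014], [-0.117, -0.993, 0.002], [-0.014, 0.0, -1.0]]
ft_force: [-21.9, 3.0, 15.0]
grip_width: 0.0006
grasp_force: 10.9
```

play_rows --pt "-0.03 0 0 0 0 0 0" --pt "-0.06 0 0 0 0 0 0" --pt "-0.08 0 -0.05 0 0 0 0.06" --pt "-0.09 -0.03 -0.1 0 0 -10 0.06" --pt "-0.1 -0.08 -0.1 0 0 -20 0.06" --pt "-0.11 -0.13 -0.1 0 0 -30 0.06" --pt "-0.12 -0.18 -0.1 0 0 -40 0.06" --pt "-0.13 -0.23 -0.1 0 0 -50 0.06" --pt "-0.141 -0.28 -0.1 0 0 -60 0.06" --pt "-0.141 -0.302 -0.1 0 0 -70 0.06" --pt "-0.141 -0.302 -0.1 0 0 -80 0.06" --pt "-0.141 -0.302 -0.1 0 0 -90 0.06"

```text
time: 8.28
tcp_pos: [0.5151, 0.1847, 0.2165]
tcp_rot: [[0.11, 0.994, 0.0], [0.994, -0.11, 0.0], [0.0, 0.0, -1.0]]
ft_force: [0.8, -0.3, -0.3]
grip_width: 0.0601
grasp_force: 0.0
```

```bash
python3 - <<'E'
from h import *
import json
for _ in range(2): manip.grab_frame("side")
i=manip.camera_info("wrist");w=manip.grab_frame("wrist");s=manip.observe()
json.dump({k:np.array(v).tolist() for k,v in i.items()},open("w3.json","w"))
cv2.imwrite("pics/w3.png",w)
sd=manip.grab_frame("scene");c=cv2.resize(sd[170:290,220:350],None,fx=3,fy=3)
cv2.imwrite("pics/w3b.png",np.hstack([cv2.resize(w,(400,300)),cv2.resize(c,(325,300))]))
print(s["tcp_pos"],np.round(s["q"],2),s["grip_width"],s["time"],np.round(s["tcp_rot"],3).tolist())
E
```

```text
[0.51515491 0.18397131 0.21637289] [-0.11  0.42 -0.47  1.99  0.26  0.79 -0.85] 0.059903086712970885 8.425 [[0.12, 0.993, -0.0], [0.993, -0.12, 0.0], [0.0, -0.0, -1.0]]
```

View pics/w3b.png

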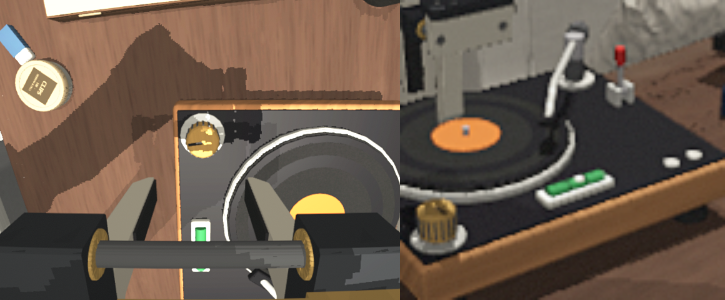

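The red lever now stands upright and the tonearm is raised. In the wrist view the knob is at about (326,220), on the white disc.

```bash
python3 - <<'E'
from h import *
import json
w1=json.load(open("w1.json"));w3=json.load(open("w3.json"));im=cv2.imread("pics/w3.png")
h=cv2.cvtColor(im,cv2.COLOR_BGR2HSV)
m=cv2.inRange(h,(14,70,60),(32,255,255));m[:,:270]=0;m[:,380:]=0;m[:170]=0;m[280:]=0
m=cv2.morphologyEx(m,cv2.MORPH_CLOSE,np.ones((9,9)))
n,l,st,c=cv2.connectedComponentsWithStats(m);k=1+st[1:,4].argmax();print(st[k],c[k])
print(proj(w3,[.516,.184,.112]),proj(w3,[.516,.184,.084]))
cv2.imwrite("pics/k3.png",np.hstack([cv2.resize(im[170:280,270:380],(400,400)),cv2.resize(cv2.imread("pics/w1.png")[210:310,30:130],(400,400))]))
E
```

```text
[ 298  194   53   60 2459] [323.95770638 223.8950793 ]
[324.88937434 230.95296254] [324.57408213 219.64626991]
```

View pics/k3.png

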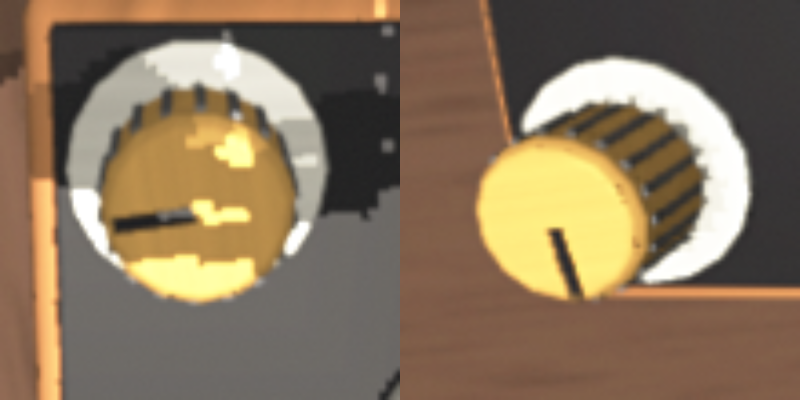

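The left crop (w3) puts the knob's top disc at full-image (324.5,227). The right crop (w1) puts it at (70.7,264).

```bash
python3 - <<'E'
from h import *
import json
w1=json.load(open("w1.json"));w3=json.load(open("w3.json"))
print(tri([ray(w1,70.7,263.8),ray(w3,324.5,227.2)]), onz(w3,324.5,227.2,.112))
E
```

```text
(array([0.51593784, 0.18577499, 0.1092735 ]), [np.float64(2.6672043554489742e-05), np.float64(2.6672043554658166e-05)]) [0.51603334 0.18658201 0.112     ]
```

play_rows --pt "0.002 0.0005 0.03 0 0 -10 0.06" --pt "0.002 0.0005 0.06 0 0 -20 0.06" --pt "0.002 0.0005 0.09 0 0 -30 0.06" --pt "0.002 0.0005 0.115 0 0 -30 0.06" --pt "0.002 0.0005 0.128 0 0 -30 0.06" --pt "0.002 0.0005 0.128 0 0 -30 0.06" --pt "0.002 0.0005 0.128 0 0 -30 0.06"

```text
time: 9.35
tcp_pos: [0.5161, 0.1864, 0.0893]
tcp_rot: [[-0.395, 0.919, 0.001], [0.919, 0.395, 0.0], [-0.0, 0.001, -1.0]]
ft_force: [0.6, -0.0, -0.8]
grip_width: 0.0602
grasp_force: 0.0
```

play_rows --pt "0 0 0 0 0 0 0.03" --pt "0 0 0 0 0 0 0.0" --pt "0 0 0 0 0 0 0.0" --pt "0 0 0 0 0 0 0.0" --pt "0 0 0 0 0 0 0.0" --force 45

```text
time: 9.98
tcp_pos: [0.5162, 0.1864, 0.0887]
tcp_rot: [[-0.396, 0.918, 0.001], [0.918, 0.396, 0.001], [0.0, 0.001, -1.0]]
ft_force: [3.1, 1.2, 1.2]
grip_width: 0.035
grasp_force: 45.0
```

play_rows --pt "0 0 0.002 0 0 0 0" --pt "0 0 0.004 0 0 0 0" --pt "0 0 0.006 0 0 0 0" --pt "0 0 0.007 0 0 0 0" --pt "0 0 0.007 0 0 0 0"

```text
time: 10.6
tcp_pos: [0.5162, 0.1877, 0.082]
tcp_rot: [[-0.397, 0.918, 0.002], [0.918, 0.397, 0.002], [0.001, 0.002, -1.0]]
ft_force: [1.5, 4.2, 9.0]
grip_width: 0.035
grasp_force: 45.0
```

```bash
cat > vial.py <<'E'
from h import *
def look(tag):
    for n,(x0,x1,y0,y1) in {"scene":(268,312,230,258),"side":(285,332,245,282)}.items():
        im=manip.grab_frame(n);cv2.imwrite(f"pics/{tag}_{n}.png",im)
        i=manip.camera_info(n)
        # sample along the vial axis, vial_mid from spindle/side geometry
        M=np.array([.4974,.0382,.089]);yh=np.array([.110,.994,0])
        h=cv2.cvtColor(im,cv2.COLOR_BGR2HSV).astype(float)
        g=((h[...,0]>40)&(h[...,0]<85)&(h[...,1]>80)).astype(np.uint8)
        w=np.zeros_like(g);w[y0:y1,x0:x1]=1;g&=w
        v,u=np.nonzero(g);pts=np.array([onz(i,a,b,.089) for a,b in zip(u,v)])
        c=cv2.minAreaRect(np.stack([u,v],1).astype(np.float32))
        e=(pts-M)@yh*1000;cr=((pts-M)@np.array([.994,-.110,0])*1000).mean()
        t=np.arange(-36,36.1,2)
        prof=[]
        sat=h[...,1].astype(np.float32)
        for k in t:
            q=proj(i,M+yh*k/1000+np.array([.994,-.110,0])*cr/1000)
            prof.append(cv2.remap(sat,np.float32([[q[0]]]),np.float32([[q[1]]]),cv2.INTER_LINEAR)[0,0])
        print(n,"green y mm",np.round([e.min(),e.max()],1),"cross",round(cr,1),[f"{int(a)}:{int(b)}" for a,b in zip(t,prof)])
E
python3 -c "
from vial import *
look('v1');s=manip.observe();print(s['tcp_pos'],s['ft_force'],np.round(s['q'],2),s['grip_width'],s['time'])"
```

```text
scene green y mm [-32.6  37. ] cross -5.4 ['-36:39', '-34:29', '-32:31', '-30:64', '-28:105', '-26:142', '-24:135', '-22:132', '-20:134', '-18:137', '-16:142', '-14:150', '-12:82', '-10:47', '-8:25', '-6:25', '-4:40', '-2:76', '0:121', '2:138', '4:135', '6:133', '8:130', '10:125', '12:130', '14:134', '16:136', '18:135', '20:136', '22:135', '24:135', '26:138', '28:138', '30:139', '32:154', '34:155', '36:86']
side green y mm [-32.8  33.5] cross -0.5 ['-36:23', '-34:38', '-32:57', '-30:84', '-28:111', '-26:136', '-24:148', '-22:155', '-20:150', '-18:142', '-16:110', '-14:75', '-12:50', '-10:30', '-8:24', '-6:27', '-4:39', '-2:63', '0:92', '2:124', '4:141', '6:143', '8:143', '10:141', '12:146', '14:150', '16:153', '18:151', '20:148', '22:140', '24:129', '26:114', '28:93', '30:67', '32:45', '34:35', '36:37']
[0.51617548 0.18771175 0.08206412] [1.67462728 4.56831319 8.59811263] [-0.13  0.63 -0.47  2.1   0.54  0.54 -0.59] 0.034742545479661296 10.7
```

play_rows --pt "0 0 0.0015 0 0 3 0" --pt "0 0 0.0007 0 0 8 0" --pt "0 0 0 0 0 14 0" --pt "0 0 -0.001 0 0 20 0" --pt "0 0 -0.0018 0 0 26 0" --pt "0 0 -0.0026 0 0 32 0" --pt "0 0 -0.0034 0 0 38 0" --pt "0 0 -0.0042 0 0 44 0" --pt "0 0 -0.005 0 0 50 0" --pt "0 0 -0.005 0 0 50 0" --pt "0 0 -0.005 0 0 50 0" --force 55

```text
time: 12.08
tcp_pos: [0.5168, 0.1866, 0.0874]
tcp_rot: [[0.449, 0.894, 0.002], [0.894, -0.449, 0.001], [0.002, 0.002, -1.0]]
ft_force: [2.6, 0.7, 13.1]
grip_width: 0.035
grasp_force: 55.0
```

```bash
python3 -c "
from vial import *
for _ in range(8): manip.grab_frame('side')
look('v2');s=manip.observe();print(s['tcp_pos'],s['ft_force'],np.round(s['q'],2),s['grip_width'],s['time'],s['wrist_torque'])"
```

```text
scene green y mm [-37.5  32. ] cross -0.9 ['-36:40', '-34:69', '-32:147', '-30:140', '-28:135', '-26:131', '-24:131', '-22:133', '-20:134', '-18:136', '-16:134', '-14:130', '-12:60', '-10:22', '-8:20', '-6:28', '-4:56', '-2:96', '0:132', '2:140', '4:135', '6:132', '8:133', '10:136', '12:136', '14:136', '16:135', '18:136', '20:135', '22:135', '24:136', '26:139', '28:150', '30:175', '32:74', '34:13', '36:4']
side green y mm [-37.   30.8] cross 2.4 ['-36:79', '-34:108', '-32:130', '-30:143', '-28:150', '-26:154', '-24:153', '-22:153', '-20:146', '-18:135', '-16:105', '-14:68', '-12:38', '-10:26', '-8:19', '-6:26', '-4:38', '-2:64', '0:94', '2:122', '4:133', '6:140', '8:141', '10:146', '12:147', '14:147', '16:147', '18:149', '20:151', '22:153', '24:152', '26:150', '28:135', '30:105', '32:62', '34:29', '36:14']
[0.51678322 0.18657352 0.08740559] [ 1.36967326  1.20711101 13.00549291] [-0.29  0.59 -0.23  2.1   0.28  0.48 -1.2 ] 0.03467636078477158 12.575 [ 0.04743979 -0.70913735  0.02124827]
```

```bash
python3 -c "
from vial import *
look('v3');print(manip.observe()['time'])
c=lambda f,x0,y0,w=80,h=60:cv2.resize(cv2.imread('pics/'+f)[y0:y0+h,x0:x0+w],(400,300),interpolation=cv2.INTER_CUBIC)
cv2.imwrite('pics/cmp.png',np.vstack([np.hstack([c('v1_scene.png',228,218),c('v3_scene.png',228,218)]),np.hstack([c('v1_side.png',255,245),c('v3_side.png',255,245)])]))"
```

```text
scene green y mm [-37.5  32. ] cross -0.9 ['-36:40', '-34:69', '-32:146', '-30:139', '-28:135', '-26:133', '-24:131', '-22:132', '-20:134', '-18:137', '-16:135', '-14:128', '-12:59', '-10:23', '-8:20', '-6:27', '-4:55', '-2:94', '0:130', '2:140', '4:134', '6:133', '8:134', '10:137', '12:135', '14:136', '16:136', '18:135', '20:134', '22:136', '24:137', '26:139', '28:151', '30:171', '32:73', '34:14', '36:5']
side green y mm [-37.   30.8] cross 2.4 ['-36:80', '-34:108', '-32:130', '-30:143', '-28:149', '-26:153', '-24:152', '-22:154', '-20:146', '-18:135', '-16:104', '-14:68', '-12:40', '-10:27', '-8:20', '-6:27', '-4:38', '-2:63', '0:93', '2:121', '4:133', '6:138', '8:141', '10:147', '12:147', '14:148', '16:147', '18:149', '20:151', '22:153', '24:153', '26:150', '28:134', '30:105', '32:61', '34:28', '36:14']
12.675
```

View pics/cmp.png

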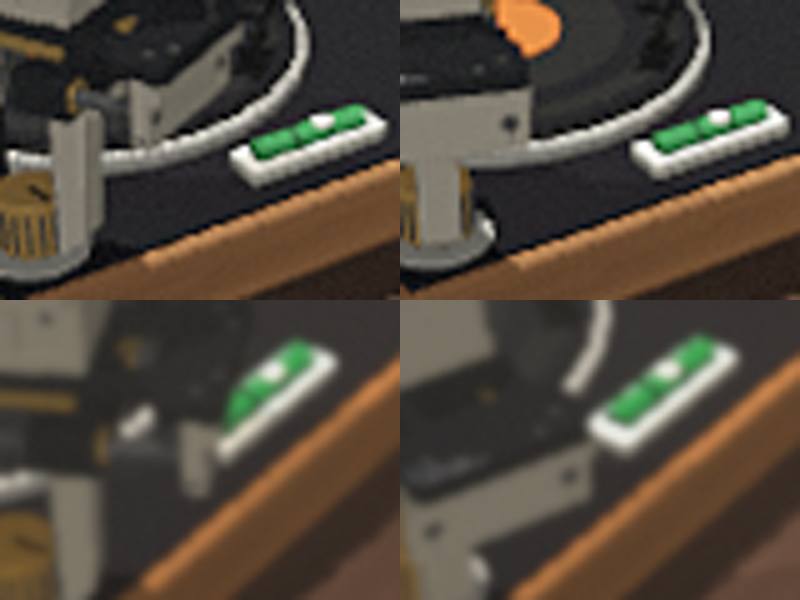

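The crops show the bubble slightly right (-y) of the vial's middle in both views. Those views are oblique, so I'll calibrate their bias against the near-overhead w1 picture of the starting state.

```bash
cat > vm.py <<'E'
from h import *
import json
yh=np.array([.110,.994,0]);xh=np.array([.994,-.110,0]);M0=np.array([.4965,.0375,.089])
def meas(im,i,dbg=False):
    h=cv2.cvtColor(im,cv2.COLOR_BGR2HSV).astype(np.float32)
    t=np.arange(-42,42.01,.5);X=np.arange(-14,14.1,.5)
    uv=np.array([[proj(i,M0+yh*a/1e3+xh*b/1e3) for a in t] for b in X]).astype(np.float32)
    P=cv2.remap(h,uv[...,0],uv[...,1],cv2.INTER_LINEAR)  # rectified strip
    g=(P[...,0]>40)&(P[...,0]<85)&(P[...,1]>90)&(P[...,2]>40)
    r=np.argmax(np.convolve(g.sum(1),np.ones(9),'same'))
    sel=slice(max(0,r-4),r+5);sat=P[sel,:,1].mean(0);val=P[sel,:,2].mean(0)
    idx=np.nonzero(sat>85)[0];e0,e1=t[idx[0]],t[idx[-1]]
    m=(t>e0+4)&(t<e1-4);w=np.clip(100-sat,0,None)*m;b=(w*t).sum()/w.sum()
    print("row",X[r],"ends",e0,e1,"mid",(e0+e1)/2,"bubble",round(b,2),"rel",round(b-(e0+e1)/2,2))
    if dbg: print([f"{a:.0f}:{int(s)}/{int(v)}" for a,s,v in zip(t[::2],sat[::2],val[::2])])
E
python3 - <<'E'
from vm import *
meas(cv2.imread("pics/w1.png"),json.load(open("w1.json")),True)
meas(cv2.imread("pics/w3.png"),json.load(open("w3.json")),True)
for n in("scene","side"):
    i=manip.camera_info(n)
    for f in(f"{n}0",f"v1_{n}",f"v2_{n}",f"v3_{n}"): print(f,end=" ");meas(cv2.imread(f"pics/{f}.png"),i)
E
```

```text
row 4.5 ends -31.5 31.0 mid -0.25 bubble 2.11 rel 2.36
['-42:13/32', '-41:10/36', '-40:25/86', '-39:30/169', '-38:30/216', '-37:23/230', '-36:22/230', '-35:22/230', '-34:23/231', '-33:31/211', '-32:66/132', '-31:134/102', '-30:146/105', '-29:144/107', '-28:144/108', '-27:145/108', '-26:144/108', '-25:144/108', '-24:145/108', '-23:144/109', '-22:145/107', '-21:144/108', '-20:145/109', '-19:145/109', '-18:145/109', '-17:146/109', '-16:145/109', '-15:145/109', '-14:144/110', '-13:145/110', '-12:147/109', '-11:146/105', '-10:126/73', '-9:104/49', '-8:139/83', '-7:139/97', '-6:129/99', '-5:123/102', '-4:120/103', '-3:121/101', '-2:124/99', '-1:127/98', '0:136/100', '1:146/105', '2:148/105', '3:148/104', '4:148/101', '5:147/101', '6:146/101', '7:147/102', '8:146/96', '9:128/70', '10:90/45', '11:134/75', '12:147/98', '13:148/98', '14:146/98', '15:145/99', '16:145/105', '17:144/113', '18:144/114', '19:143/115', '20:144/115', '21:144/115', '22:144/115', '23:144/115', '24:144/116', '25:144/116', '26:144/116', '27:144/116', '28:145/116', '29:145/116', '30:139/118', '31:105/137', '32:48/187', '3
[... 1207 characters left out ...]
:0/255', '39:0/254', '40:20/233', '41:31/179', '42:29/166']
scene0 row -5.0 ends -30.5 33.0 mid 1.25 bubble nan rel nan
v1_scene row -10.0 ends -25.5 38.0 mid 6.25 bubble nan rel nan
v2_scene row -6.0 ends -29.0 34.0 mid 2.5 bubble nan rel nan
v3_scene row -6.0 ends -29.0 34.0 mid 2.5 bubble nan rel nan
side0 row 2.0 ends -34.5 31.5 mid -1.5 bubble -6.53 rel -5.03
v1_side row -2.5 ends -26.0 31.5 mid 2.75 bubble -5.93 rel -8.68
v2_side row 2.5 ends -34.0 31.5 mid -1.25 bubble -6.82 rel -5.57
v3_side row 2.0 ends -33.5 31.5 mid -1.0 bubble -6.67 rel -5.67vm.py:13: RuntimeWarning: invalid value encountered in scalar divide
  m=(t>e0+4)&(t<e1-4);w=np.clip(100-sat,0,None)*m;b=(w*t).sum()/w.sum()
```

play_rows --pt "0 0 -0.0006 0 0 5 0" --pt "0 0 -0.0014 0 0 11 0" --pt "0 0 -0.0022 0 0 17 0" --pt "0 0 -0.003 0 0 24 0" --pt "0 0 -0.003 0 0 24 0" --pt "0 0 -0.003 0 0 24 0" --pt "0 0 -0.003 0 0 24 0" --pt "0 0 -0.003 0 0 24 0" --pt "0 0 -0.003 0 0 24 0" --pt "0 0 -0.003 0 0 24 0" --pt "0 0 -0.003 0 0 24 0" --pt "0 0 -0.003 0 0 24 0"

```text
time: 14.18
tcp_pos: [0.5168, 0.1857, 0.0903]
tcp_rot: [[0.774, 0.633, 0.002], [0.633, -0.774, 0.0], [0.002, 0.001, -1.0]]
ft_force: [2.2, -1.7, 12.0]
grip_width: 0.0344
grasp_force: 55.0
```

```bash
cat >> vm.py <<'E'
def bub(im,i,h0=0):
    """brightness-based: white bubble blob bounded by green; returns y (mm) of bubble and of green mid on the bubble's own row"""
    h=cv2.cvtColor(im,cv2.COLOR_BGR2HSV).astype(np.float32)
    t=np.arange(-42,42.01,.5);out=[]
    for b in np.arange(-10,12,1.):
        uv=np.array([proj(i,M0+yh*a/1e3+xh*b/1e3) for a in t]).astype(np.float32)[None]
        s=cv2.remap(h,uv[...,0],uv[...,1],cv2.INTER_LINEAR)[0,:,1]
        idx=np.nonzero(s>85)[0]
        if len(idx)<60: continue
        e0,e1=t[idx[0]],t[idx[-1]];m=(t>e0+5)&(t<e1-5);w=np.clip(95-s,0,None)*m
        if w.sum()>200: out.append((b,round((e0+e1)/2,1),round((w*t).sum()/w.sum(),2),round((w*t).sum()/w.sum()-(e0+e1)/2,2)))
    return out
E
python3 - <<'E'
from vm import *
print("w1",bub(cv2.imread("pics/w1.png"),json.load(open("w1.json"))))
for n in("scene","side"):
    i=manip.camera_info(n);cv2.imwrite(f"pics/v4_{n}.png",manip.grab_frame(n))
    for f in(f"{n}0",f"v3_{n}",f"v4_{n}"):print(f,bub(cv2.imread(f"pics/{f}.png"),i))
s=manip.observe();print(s['tcp_pos'],s['ft_force'],np.round(s['q'],2),s['time'])
E
```

```text
w1 [(np.float64(-7.0), np.float64(0.2), np.float64(-3.33), np.float64(-3.58)), (np.float64(-6.0), np.float64(0.0), np.float64(-3.75), np.float64(-3.75)), (np.float64(-5.0), np.float64(0.2), np.float64(-3.67), np.float64(-3.92)), (np.float64(-4.0), np.float64(0.2), np.float64(-3.33), np.float64(-3.58)), (np.float64(-3.0), np.float64(0.2), np.float64(-3.12), np.float64(-3.37)), (np.float64(-2.0), np.float64(0.2), np.float64(-2.98), np.float64(-3.23)), (np.float64(-1.0), np.float64(0.2), np.float64(-2.98), np.float64(-3.23)), (np.float64(0.0), np.float64(0.2), np.float64(-3.31), np.float64(-3.56)), (np.float64(1.0), np.float64(0.2), np.float64(-3.19), np.float64(-3.44)), (np.float64(2.0), np.float64(0.2), np.float64(-2.96), np.float64(-3.21))]
scene0 [(np.float64(-9.0), np.float64(1.8), np.float64(-3.38), np.float64(-5.13)), (np.float64(-2.0), np.float64(-0.2), np.float64(-6.43), np.float64(-6.18)), (np.float64(-1.0), np.float64(-1.0), np.float64(-6.52), np.float64(-5.52)), (np.float64(0.0), np.float64(-1.2), np.float64(-6.63), np.float64(-5.38)), (np.float64(1.0), np.float64(-1.2), np.
[... 5338 characters left out ...]
at64(-2.8), np.float64(-5.23), np.float64(-2.48)), (np.float64(4.0), np.float64(-3.2), np.float64(-5.59), np.float64(-2.34)), (np.float64(5.0), np.float64(-4.0), np.float64(-5.92), np.float64(-1.92)), (np.float64(6.0), np.float64(-4.5), np.float64(-6.24), np.float64(-1.74)), (np.float64(7.0), np.float64(-4.8), np.float64(-6.47), np.float64(-1.72)), (np.float64(8.0), np.float64(-5.2), np.float64(-6.61), np.float64(-1.36)), (np.float64(9.0), np.float64(-5.8), np.float64(-6.76), np.float64(-1.01)), (np.float64(10.0), np.float64(-6.2), np.float64(-6.64), np.float64(-0.39))]
[0.51680203 0.18572748 0.09033982] [ 1.94203896 -1.58576599 11.8097288 ] [-0.37  0.58 -0.12  2.11  0.15  0.46 -1.48] 14.275
```

play_rows --pt "0 0 0 0 0 5 0" --pt "0 0 0 0 0 10 0" --pt "0 0 0 0 0 10 0" --pt "0 0 0 0 0 10 0" --pt "0 0 0 0 0 10 0" --pt "0 0 0 0 0 10 0" --pt "0 0 0 0 0 10 0" --pt "0 0 0 0 0 10 0" --pt "0 0 0 0 0 10 0" --pt "0 0 0 0 0 10 0" --pt "0 0 0 0 0 10 0"

```text
time: 15.65
tcp_pos: [0.517, 0.1856, 0.0906]
tcp_rot: [[0.872, 0.489, 0.003], [0.489, -0.872, 0.0], [0.002, 0.001, -1.0]]
ft_force: [1.6, -1.8, 17.0]
grip_width: 0.0351
grasp_force: 55.0
```

```bash
python3 - <<'E'
from vm import *
for n in("scene","side"):
    i=manip.camera_info(n);cv2.imwrite(f"pics/v5_{n}.png",manip.grab_frame(n))
    for f in(f"{n}0",f"v3_{n}",f"v4_{n}",f"v5_{n}"):
        o=np.array([r[1:] for r in bub(cv2.imread(f"pics/{f}.png"),i) if 0<=r[0]<=6]);print(f,np.round(o.mean(0),2))
s=manip.observe();print(s['tcp_pos'],s['ft_force'],s['time'])
c=lambda f,x0,y0,w=60,h=45:cv2.resize(cv2.imread('pics/'+f)[y0:y0+h,x0:x0+w],(400,300),interpolation=cv2.INTER_CUBIC)
cv2.imwrite('pics/cmp2.png',np.vstack([np.hstack([c('scene0.png',260,222),c('v5_scene.png',260,222)]),np.hstack([c('side0.png',278,240),c('v5_side.png',278,240)])]))
E
```

```text
scene0 [-1.6  -7.48 -5.88]
v3_scene [-2.31 -8.03 -5.71]
v4_scene [-2.43 -5.67 -3.24]
v5_scene [-4.57 -5.52 -0.95]
side0 [-2.07 -6.82 -4.74]
v3_side [-1.36 -6.94 -5.58]
v4_side [-2.64 -5.22 -2.58]
v5_side [-3.31 -4.59 -1.26]
[0.5169267  0.18563448 0.09062306] [ 1.41823539 -2.33504961 16.11877115] 15.75
```

View pics/cmp2.png

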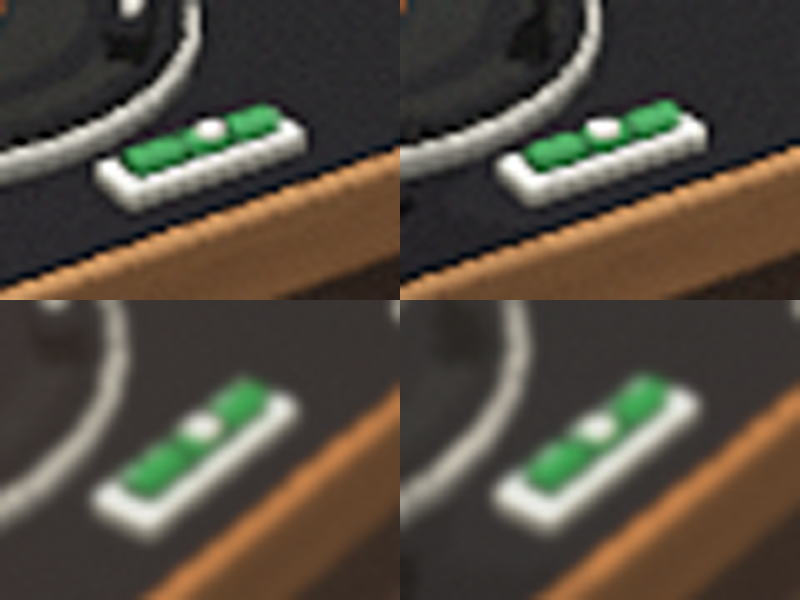

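The bubble now sits midway between the lines in both views (scene 604 between lines at 585 and 628, side 598 against the vial's middle at 600). I'll check that it holds steady for a second.

play_rows --pt "0 0 0 0 0 0 0" --pt "0 0 0 0 0 0 0" --pt "0 0 0 0 0 0 0" --pt "0 0 0 0 0 0 0" --pt "0 0 0 0 0 0 0" --pt "0 0 0 0 0 0 0" --pt "0 0 0 0 0 0 0" --pt "0 0 0 0 0 0 0"

```text
time: 16.75
tcp_pos: [0.517, 0.1856, 0.0906]
tcp_rot: [[0.872, 0.489, 0.003], [0.489, -0.872, 0.0], [0.002, 0.001, -1.0]]
ft_force: [2.2, -2.0, 15.6]
grip_width: 0.0347
grasp_force: 55.0
```

```bash
python3 - <<'E'
from vm import *
for n in("scene","side"):
    i=manip.camera_info(n);im=manip.grab_frame(n)
    o=np.array([r[1:] for r in bub(im,i) if 0<=r[0]<=6]);print(n,np.round(o.mean(0),2))
    h=cv2.cvtColor(im,cv2.COLOR_BGR2HSV);m=cv2.inRange(h,(0,150,80),(5,255,255))|cv2.inRange(h,(175,150,80),(180,255,255))
    m[:,:290]=0;m[:,335:]=0;m[:170]=0;m[215:]=0;v,u=np.nonzero(m);print("red",u.mean(),v.mean(),len(u), "expected",proj(i,[.6225,-.1335,.134]))
s=manip.observe();print(s['tcp_pos'],s['ft_force'],s['time'])
E
```

```text
scene [-4.7  -5.54 -0.83]
red 307.95238095238096 191.66666666666666 21 expected [308.01591403 192.25733135]
side [-3.29 -4.59 -1.3 ]
red 300.5483870967742 192.90322580645162 31 expected [302.05980994 194.41933728]
[0.51697008 0.18561606 0.09064842] [ 1.75743038 -1.7167423  16.56382301] 16.85
```

The state holds: the lever is up, the corner is pressed onto its stop with about 16 N, and the bubble is centred.

```bash
python3 -c "
from bench import manip
print(manip.sign_off())"
```

```text
the job is handed in; nothing more can be done
None
```

The job is handed in: the cue lever is up at its stop, and the knob is still gripped with the corner fully down (about 16 N) and the bubble within about 1 mm of centre. An earlier push jammed against the lever, loading the wrist to about 110 N (limit 120 N) before I backed off and lifted it along its arc.

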